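Trade the used pacifiers for the sterilized ones

TASK

Swap the two pairs of pacifiers: the two used ones with round shields, now in the sage bin, go into the white sterilizer, and the two clean ones with oblong shields, now in the sterilizer, go into the bin, each standing teat up inside the floor ring of its own compartment. Make room by first parking one of the four on the empty round dish of the steel spoon rest. Never topple a pacifier or stand it on the bare dresser top, and leave the tumbler, the jar and the bottle where they are.

Things in the scene. Friction and masses are not known exactly. Their poses are not given: they have to be found in the camera images.
- round_a: Used pacifier, plain round shield 44 dia, no holes. Stands teat up, loose, 25 g, sand-coloured; grip across shield or teat. Origin: centre of the flat underside, z up. From below: round button 30 dia, 14 high; flat shield, 6 thick (14 to 20 up); amber teat 19 dia, top at 45. Starts in the bin.
- round_b: Used pacifier, plain round shield 44 dia, no holes. Stands teat up, loose, 25 g, sand-coloured; grip across shield or teat. Origin: centre of the flat underside, z up. From below: round button 30 dia, 14 high; flat shield, 6 thick (14 to 20 up); amber teat 19 dia, top at 45. Starts in the bin.
- oval_a: Clean pacifier, oblong shield 62 long (own y), 34 wide (own x, flat sides), two vent holes. Stands teat up, loose, 25 g, sand-coloured; grip across shield or teat. Origin: centre of the flat underside, z up. From below: round button 30 dia, 14 high; flat shield, 6 thick (14 to 20 up); amber teat 19 dia, top at 45. Starts in the sterilizer, x within 0.5 rad of its x.
- oval_b: Clean pacifier, oblong shield 62 long (own y), 34 wide (own x, flat sides), two vent holes. Stands teat up, loose, 25 g, sand-coloured; grip across shield or teat. Origin: centre of the flat underside, z up. From below: round button 30 dia, 14 high; flat shield, 6 thick (14 to 20 up); amber teat 19 dia, top at 45. Starts in the sterilizer, x within 0.5 rad of its x.
- bin: Open sage green tilt-out bin, fixed, turned up to 0.15 rad. Origin: centre of underside. Outside 118 (own x) x 184 (own y), walls 4 thick, 34 high, floor 6 up; a divider 28 high at y = 0 makes two compartments 110 x 86. Each has a floor ring (54 inside dia, 4 high) centred at x = 0, y = +/-45: any pacifier fits either. Sloping front panel juts 25 at -x.
- sterilizer: White open sterilizer box, fixed, turned up to 0.15 rad. Origin: centre of underside. Outside 118 (own x) x 184 (own y), walls 4 thick, 40 high, floor 12 up; a divider 34 high at y = 0 makes two compartments 110 x 86. Each has a floor ring (54 inside dia, 4 high) centred at x = 0, y = +/-45: any pacifier fits either. Lid folded flat on the +x side (x 64 to 180, 20 high).
- spoon_rest: Steel spoon rest, fixed to the dresser top: round dish 100 dia outside, 94 inside, flat floor 6 above the dresser, rim 4 above that floor, with a spoon channel jutting 100 from the centre along own -x. The origin is under the dish's centre. Empty: the parking place.
- tumbler: Frosted glass tumbler, 64 dia, 75 high; origin under its centre. Bystander, loose.
- jar: White cream jar with metal lid, 54 dia, 45 high; origin under its centre. Bystander, loose.
- bottle: Lotion bottle, 52 dia, 120 high; origin under its centre. Bystander, loose.
Things that resemble listed ones, but are neither listed nor needed, are in the scene too. Leave any black look-alike of the round_b alone. Leave any yellow look-alike of the round_a alone.

How it is judged (in metres and radians):
On the way:
1. one pacifier stands teat up on the spoon rest's dish, let go (((horizontal distance between round_a and spoon_rest below 0.032 m and z of round_a in the frame of spoon_rest between 0.003 and 0.009 m and angle between round_a's own z axis and vertical below 0.15 rad and contact force between round_a and the fingers below 0.05 N and linear speed of round_a below 0.02 m/s) or (horizontal distance between round_b and spoon_rest below 0.032 m and z of round_b in the frame of spoon_rest between 0.003 and 0.009 m and angle between round_b's own z axis and vertical below 0.15 rad and contact force between round_b and the fingers below 0.05 N and linear speed of round_b below 0.02 m/s) or (horizontal distance between oval_a and spoon_rest below 0.032 m and z of oval_a in the frame of spoon_rest between 0.003 and 0.009 m and angle between oval_a's own z axis and vertical below 0.15 rad and contact force between oval_a and the fingers below 0.05 N and linear speed of oval_a below 0.02 m/s) or (horizontal distance between oval_b and spoon_rest below 0.032 m and z of oval_b in the frame of spoon_rest between 0.003 and 0.009 m and angle between oval_b's own z axis and vertical below 0.15 rad and contact force between oval_b and the fingers below 0.05 N and linear speed of oval_b below 0.02 m/s))), for 0.2 s.
At the end, for the whole second after the job is handed in: Both round-shield pacifiers stand in the sterilizer and both oblong ones in the bin, one in each compartment: within 14 mm of the ring centre along and across the box, standing on the floor, upright within 0.15 rad, released and at rest (((x of round_a in the frame of sterilizer between -0.014 and 0.014 m and y of round_a in the frame of sterilizer between 0.031 and 0.059 m and z of round_a in the frame of sterilizer between 0.008 and 0.015 m and x of round_b in the frame of sterilizer between -0.014 and 0.014 m and y of round_b in the frame of sterilizer between -0.059 and -0.031 m and z of round_b in the frame of sterilizer between 0.008 and 0.015 m) or (x of round_a in the frame of sterilizer between -0.014 and 0.014 m and y of round_a in the frame of sterilizer between -0.059 and -0.031 m and z of round_a in the frame of sterilizer between 0.008 and 0.015 m and x of round_b in the frame of sterilizer between -0.014 and 0.014 m and y of round_b in the frame of sterilizer between 0.031 and 0.059 m and z of round_b in the frame of sterilizer between 0.008 and 0.015 m)) and ((x of oval_a in the frame of bin between -0.014 and 0.014 m and y of oval_a in the frame of bin between 0.031 and 0.059 m and z of oval_a in the frame of bin between 0.002 and 0.009 m and x of oval_b in the frame of bin between -0.014 and 0.014 m and y of oval_b in the frame of bin between -0.059 and -0.031 m and z of oval_b in the frame of bin between 0.002 and 0.009 m) or (x of oval_a in the frame of bin between -0.014 and 0.014 m and y of oval_a in the frame of bin between -0.059 and -0.031 m and z of oval_a in the frame of bin between 0.002 and 0.009 m and x of oval_b in the frame of bin between -0.014 and 0.014 m and y of oval_b in the frame of bin between 0.031 and 0.059 m and z of oval_b in the frame of bin between 0.002 and 0.009 m)) and angle between each of round_a, round_b, oval_a, oval_b's own z axis and vertical below 0.15 rad and linear speed of each of round_a, round_b, oval_a, oval_b below 0.02 m/s and angular speed of each of round_a, round_b, oval_a, oval_b below 0.3 rad/s and contact force between each of round_a, round_b, oval_a, oval_b and the fingers below 0.05 N); the robot touches nothing.
It fails at once if a pacifier stands on the bare dresser top (height (world z) of any of round_a, round_b, oval_a, oval_b below 0.003 m).
It fails at once if a pacifier is toppled (tilted over 0.8 rad) (angle between any of round_a, round_b, oval_a, oval_b's own z axis and vertical above 0.8 rad).
It fails at once if the tumbler, jar or bottle is moved more than 25 mm or tipped over (distance of any of tumbler, jar, bottle from where it was at the start of the episode above 0.025 m or angle between any of tumbler, jar, bottle's own z axis and vertical above 0.3 rad).
It also fails if it takes over 120 s, if anything falls off the work surface, if the arm or the gripper's body presses on something with over 40 N, if the wrist force passes 120 N, or if a joint passes its speed limit or range.

ROBOT

A 6-joint arm with a two-finger parallel gripper is mounted at the origin on the work surface. World frame = base frame: x ahead of the robot, y to its left, z up, the work surface at z = 0. Lengths are in mm, angles in rad, forces in N, time in s.
With the tool pointing down it reaches from about 350 to 725 mm from the base axis. Payload 4.3 kg.
Tool frame: the origin (TCP) lies midway between the tips of the shut fingers; the grasp point (between the pads) lies 19 mm behind it; z points along the fingers, y is the line along which they close (so a half turn about z gives the same grasp; the last joint's range is limited). The gripper opens to 85 mm and grips with 20 to 120 N. Pads are 22 mm wide; open, the fingers measure 114 mm over their backs; the gripper's body (76 mm by 85 mm) begins 54 mm behind the grasp point. The pads swing forward as they close: fully open they stand 13 mm farther back than shut.
Start: joints at [1.076, 0.377, 0.081, 1.274, 0, 1.46], TCP at [215.85, 532.988, 231.329] pointing down, gripper open.
Joint ranges: [-2.72, 2.72], [-0.84, 1.66], [-1.02, 1.22], [-1.77, 2.12], [-1.37, 1.28], [-3.14, 3.14]. Speed limits (rad/s): [2.57, 2.57, 3.14, 3.14, 3.14, 3.14].

INTERFACE

Orientations are given as a unit quaternion [w, x, y, z].
In Python, from workcell import bot, snapshot gives the robot as it stands. Calls block until the motion is done:
- bot.reach(position, orientation): joint-space move of the TCP to a pose.
- bot.move_straight(position, velocity=150, rotation=None, stop_force=None): straight line of the TCP; rotation=None keeps the orientation; velocity is the mean speed in mm/s. With stop_force (N) it stops when the force on the tool has changed by that much, and returns True; else False.
- bot.set_joints(angles): joint-space move.
- bot.grip(opening, force=None): finger opening in mm; force is the grip in N (None keeps the last); returns when the fingers have stopped.
- bot.sleep(seconds).
- bot.ik(position, orientation): joint angles nearest the present ones, or None.
- bot.get_obs(): the state.
- snapshot(name): name is "scene" or "side" or "wrist"; returns a dict with "frame" (384x512x3 uint8, red, green, blue), "fovy" (degrees; the focal length in pixels is half the picture's height over the tangent of half this angle, whatever the lens; pixels are square), "cx", "cy" (the principal point, pixels), "R" (3x3) and "t" (3): a world point X has camera coordinates R X + t. Camera axes: x right, y down, z forward; pixel columns grow to the right and rows downward; lengths in mm; the calibration is good to about 2 mm. A picture is of the moment at which its call begins. There is no depth.
A pose or a line that the arm cannot do raises bot.Unreachable and nothing moves.
- bot.sign_off(): hands the job in; it is judged then, once.
The state is a dict: "clock": time; "joint_positions": joint angles; "joint_velocities": joint speeds; "joint_torque": joint torques, N m; "position": TCP position; "ee_rot": TCP orientation; "contact_force": force on the tool from outside, world axes, zero at the start; "wrist_torque": the same for the moment, N m; "opening": finger opening in mm; "grasp_force": force on a finger pad.
Only numpy, scipy, OpenCV 4.12 (cv2) and the standard library are available. Lean on these libraries where they do the work, as an engineer would, in place of code of your own. Each camera call takes 0.05 s, during which the arm holds its last target. There are 200 camera calls.

## Working session

There is one attempt and no reset: what is moved stays moved. The work goes in short steps, each a Python script; the robot and the scene stay as the last script left them, time stands still between calls to the robot, and variables do not carry over. Pictures are saved under pics/ and viewed, at most 14 in all, crops included, and the job is handed in when it is done.

```bash
mkdir -p pics; ls; python3 - <<'E'
from workcell import bot, snapshot
import cv2
for n in ["scene","side","wrist"]:
    s=snapshot(n); cv2.imwrite(f"pics/{n}0.png",cv2.resize(s["frame"][:,:,::-1],(800,600),interpolation=cv2.INTER_CUBIC)); print(n,s["fovy"],s["cx"],s["cy"],s["R"],s["t"])
print(bot.get_obs())
E
```

```text
pics
scene 54.406916916347264 257.4196711935978 192.68179483509823 [[-0.07181289  0.99741627  0.00192022]
 [ 0.56234753  0.04207829 -0.82582969]
 [-0.82377677 -0.05822538 -0.56391634]] [ -57.80590976 -247.62462828 1359.56024253]
side 54.52063375930121 259.3591992779325 191.78642492443464 [[ 0.93898625 -0.34358438 -0.01595625]
 [-0.24915393 -0.64746897 -0.72021264]
 [ 0.23712264  0.68024533 -0.69356986]] [-454.06215764  197.45780023  885.29875669]
wrist 60.95341275592891 258.36715398356733 194.32820696530368 [[ 3.74742768e-01  9.27128569e-01 -6.88360852e-04]
 [ 8.81005217e-01 -3.55868376e-01  3.11749108e-01]
 [ 2.88786538e-01 -1.17432173e-01 -9.50164207e-01]] [-574.2321451   -38.89375581  380.24676125]
{'clock': 0.15, 'joint_positions': array([1.07570654e+00, 3.77903508e-01, 7.99189721e-02, 1.27439651e+00,
       1.10246554e-05, 1.46052823e+00]), 'joint_velocities': array([ 5.34747360e-04,  6.81047186e-05,  2.98224202e-03,  1.54949284e-03,
        1.29161784e-03, -2.41684299e-03]), 'joint_torque': array([ 1.94577369e-03, -4.64037037e+01,  2.70169526e+01,  1.39416484e-02,
       -1.32334726e-04, -4.27623590e-06]), 'position': array([215.58339737, 532.50935668, 230.56544911]), 'ee_rot': array([-2.41447419e-04,  1.91225748e-01,  9.81545763e-01, -7.54698086e-04]), 'contact_force': array([-0.2787121 ,  0.47263136, -0.03091507]), 'wrist_torque': array([-0.01488367,  0.02255604, -0.05139072]), 'grasp_force': 0.0, 'opening': 85.13898777779346}
```

View pics/scene0.png

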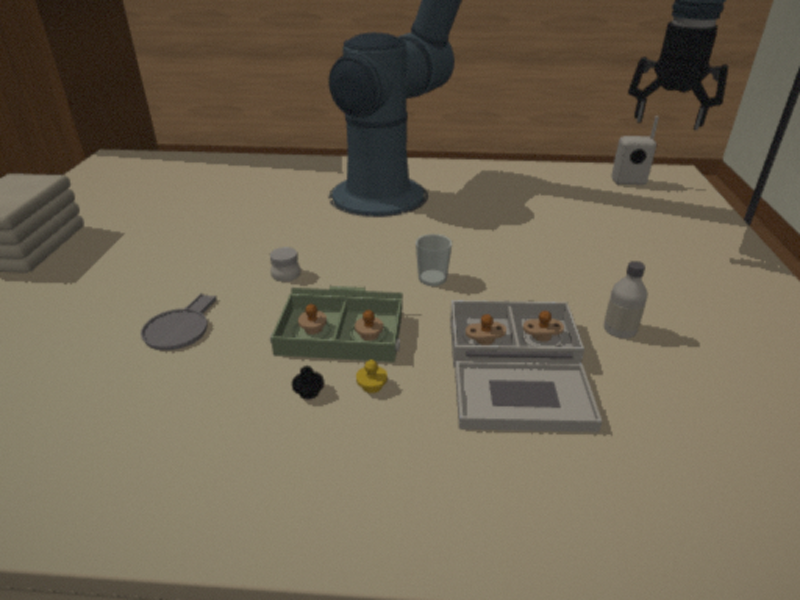

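View pics/side0.png

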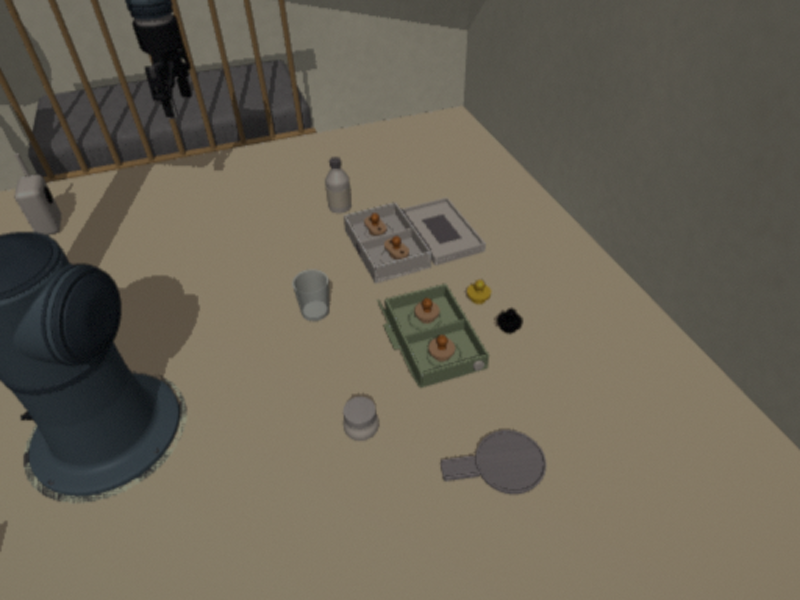

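Scene view (800x600 px): the round pacifiers are in the bin at (312,318) and (369,325). The oblong ones are in the sterilizer at (487,328) and (545,325). Look-alikes to leave alone are yellow (371,376) and black (308,382), both standing on the dresser. The dish is at (175,328). The side view agrees, with rounds at (427,310) and (442,348), ovals at (375,225) and (397,247), and the dish at (510,460).

```bash
cat > h.py <<'E'
import numpy as np, cv2
from workcell import bot, snapshot
def rays(s,px):
    f=192/np.tan(np.radians(s["fovy"]/2)); px=np.atleast_2d(px).astype(float)
    d=np.c_[(px[:,0]-s["cx"])/f,(px[:,1]-s["cy"])/f,np.ones(len(px))]@s["R"]
    return -s["R"].T@s["t"],d
def plane(s,px,z):
    c,d=rays(s,px); return (c+d*((z-c[2])/d[:,2])[:,None])[:,:2]
def proj(s,X):
    f=192/np.tan(np.radians(s["fovy"]/2)); p=np.atleast_2d(X)@s["R"].T+s["t"]
    return np.c_[f*p[:,0]/p[:,2]+s["cx"],f*p[:,1]/p[:,2]+s["cy"]]
def tri(s1,p1,s2,p2):
    c1,d1=rays(s1,p1); c2,d2=rays(s2,p2)
    A=np.c_[d1[0],-d2[0]]; k=np.linalg.lstsq(A,c2-c1,rcond=None)[0]
    a,b=c1+d1[0]*k[0],c2+d2[0]*k[1]; return (a+b)/2,np.linalg.norm(a-b)
def blobs(mask,amin):
    n,l,st,c=cv2.connectedComponentsWithStats(mask.astype(np.uint8))
    return [(c[i],st[i][4],l==i) for i in range(1,n) if st[i][4]>=amin]
def amber(s):
    h=cv2.cvtColor(s["frame"],cv2.COLOR_RGB2HSV)
    return (h[...,0]<16)&(h[...,1]>165)&(h[...,2]>70)
def q(yaw):  # tool down, tool y axis (closing line) at angle yaw in world xy
    # axis a: rotation by pi about horizontal axis at phi maps y-> angle 2phi-90deg
    p=(yaw+np.pi/2)/2; return np.array([0,np.cos(p),np.sin(p),0])
def save(s,n,crop=None,k=2):
    im=s["frame"][:,:,::-1]
    if crop: im=im[crop[1]:crop[3],crop[0]:crop[2]]
    k=min(k,800/im.shape[1],600/im.shape[0]); cv2.imwrite(f"pics/{n}.png",cv2.resize(im,None,fx=k,fy=k,interpolation=cv2.INTER_CUBIC))
E
python3 - <<'E'
from h import *
a,b,w=snapshot("scene"),snapshot("side"),snapshot("wrist")
for s in (a,b):
    for c,n,_ in blobs(amber(s)&(np.arange(384)[:,None]>100),15): print(c.round(1),n,plane(s,c,45).round(0))
k=512/800
for nm,ps,pb in [("r1",(312,311),(442,341)),("r2",(369,317),(427,303)),("o1",(487,320),(397,241)),("o2",(545,316),(375,218)),("dish",(175,328),(510,460)),("jar",(284,254),(360,406)),("tumblerbase",(433,278),(314,311)),("bottlebase",(624,325),(340,205)),("yel",(371,376),(479,290)),("blk",(308,382),(510,320))]:
    X,e=tri(a,np.array(ps)*k,b,np.array(pb)*k); print(nm,X.round(0),round(e,1))
o=bot.get_obs(); print("cam offset",-w["R"].T@w["t"]-o["position"], "view dir",w["R"][2])
E
```

```text
[198.6 197.7] 25 [[531. -46.]]
[235.2 201.3] 24 [[540.  44.]]
[348.5 202.1] 26 [[523. 312.]]
[311.1 204.4] 23 [[539. 223.]]
[239.6 140. ] 21 [[529. 306.]]
[253.2 154.5] 23 [[545. 220.]]
[272.8 194.8] 31 [[536.  36.]]
[282.3 218.7] 40 [[527. -53.]]
r1 [530. -45.  39.] 3.5
r2 [540.  45.  40.] 2.5
o1 [547. 222.  47.] 5.6
o2 [530. 310.  47.] 5.5
dish [ 545. -264.    6.] 2.2
jar [ 367. -127.   45.] 0.5
tumblerbase [356. 139.  -1.] 2.5
bottlebase [488. 444.   5.] 9.0
yel [650.  61.  20.] 0.9
blk [668. -25.  18.] 3.2
cam offset [-76.02169068  30.57176194 142.44485617] view dir [ 0.28919545 -0.11667364 -0.95013328]
```

```bash
python3 - <<'E'
from h import *
import pickle
out={}
for n,x,y in [("ster",520,265),("bin",520,-2),("dish",530,-264)]:
    bot.reach([x,y,230],q(np.pi/2)); bot.sleep(0.3)
    s=snapshot("wrist"); out[n]=s; save(s,"w_"+n,k=1.5)
    for c,m,_ in blobs(amber(s),60): print(n,c.round(1),m,plane(s,c,45+(12 if n=="ster" else 6)).round(1))
pickle.dump(out,open("w.pkl","wb")); print(bot.get_obs()["clock"],bot.get_obs()["joint_positions"].round(2))
E
```

```text
dish [468.5 168.9] 77 [[526.7 -49.1]]
4.9167 [-0.57  0.41  0.13  1.29  0.   -0.57]
```

View pics/w_bin.png

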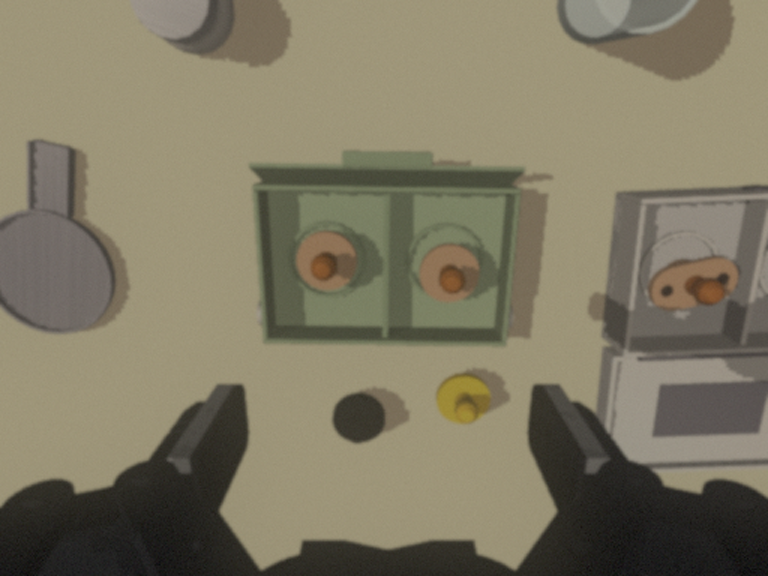

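View pics/w_ster.png

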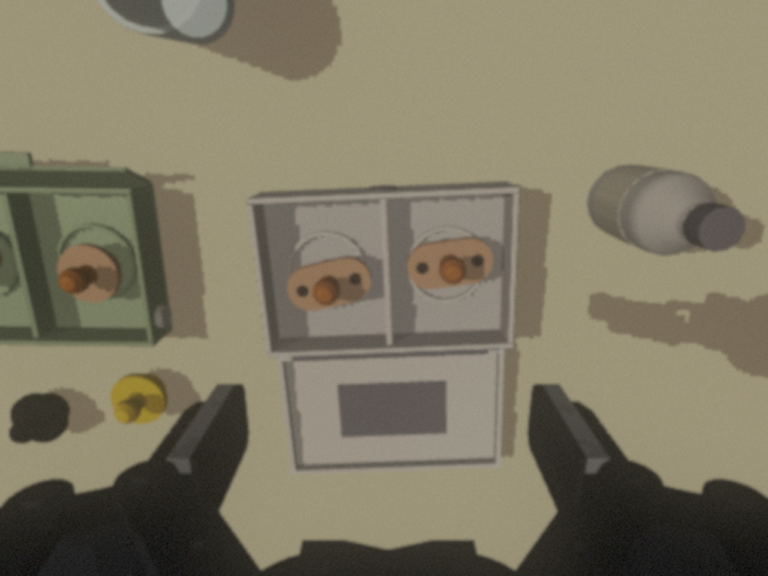

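View pics/w_dish.png

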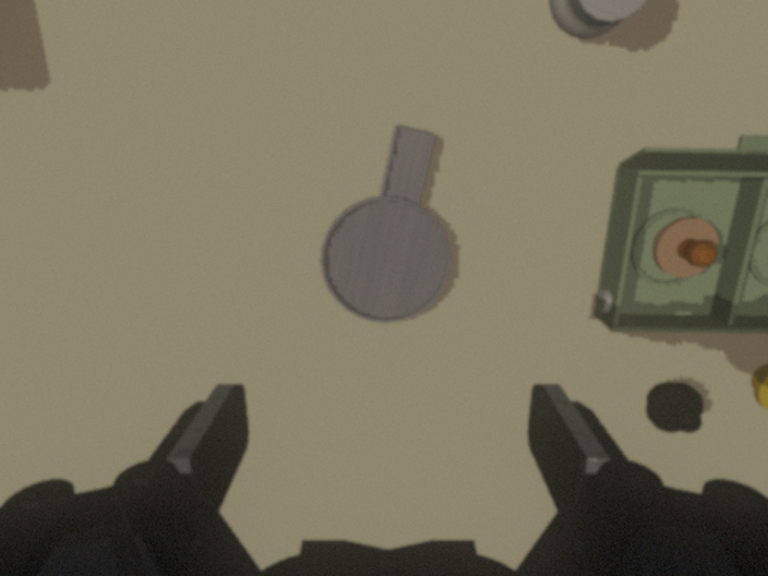

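The wrist views (768x576 px) show:
- **Bin:** rim corners at about (254,184), (521,188), (266,344) and (506,345), with the plain round shields at (325,262) and (450,273).
- **Sterilizer:** rim corners at about (249,200), (519,185), (271,355) and (513,346), with the two-holed oblong shields at (329,284) and (451,263).
- **Dish:** centred at (388,258).

The targets match the description: sand-coloured, round shields in the green bin and oblong ones in the white box.

```bash
cat >> h.py <<'E'
def sand(s):
    f=s["frame"].astype(int); h=cv2.cvtColor(s["frame"],cv2.COLOR_RGB2HSV)
    m=(f[...,0]-f[...,1]>22)&(h[...,0]<17)
    t=m&(h[...,1]>165)
    return m,t
def pac(s,floor):
    m,t=sand(s); m=cv2.medianBlur(m.astype(np.uint8),5)>0; t=cv2.medianBlur(t.astype(np.uint8),3)>0
    r=[]
    for c,n,l in blobs(m,400):
        tt=t&l; p=np.argwhere(tt)[:,::-1]
        sh=np.argwhere(l&~tt)[:,::-1].astype(np.float32)
        rect=cv2.minAreaRect(cv2.convexHull(plane(s,sh,floor+20).astype(np.float32)))
        r.append((c.round(0),n,"teat",plane(s,p.mean(0),floor+36)[0].round(1) if len(p) else None,len(p),"shield",np.round(rect[0],1),np.round(rect[1],1),round(rect[2],1)))
    return r
E
python3 - <<'E'
from h import *
import pickle
W=pickle.load(open("w.pkl","rb"))
C=dict(bin=(34,[(254,184),(521,188),(266,344),(506,345)]),ster=(40,[(249,200),(519,185),(271,355),(513,346)]))
for n,(z,c) in C.items():
    P=plane(W[n],np.array(c)/1.5,z); print(n,P.round(1).tolist(),P.mean(0).round(1))
    print(" sizes",[np.linalg.norm(P[i]-P[j]).round(1) for i,j in((0,1),(2,3),(0,2),(1,3))]," yaw from y edges",[np.arctan2(-(P[j]-P[i])[0],(P[j]-P[i])[1]).round(3) for i,j in((0,1),(2,3))]," from x",[np.arctan2((P[j]-P[i])[1],(P[j]-P[i])[0]).round(3) for i,j in((0,2),(1,3))])
    for r in pac(W[n],12 if n=="ster" else 6): print("  ",*r)
s=W["dish"]; f=s["frame"].astype(int); m=(abs(f[...,0]-f[...,2])<22)&(f.max(2)>50)
for c,n,l in blobs(m,2000):
    e=cv2.distanceTransform(l.astype(np.uint8),cv2.DIST_L2,5); y,x=np.unravel_index(e.argmax(),e.shape); print("dish",c,n,(x,y),e.max(),plane(s,[x,y],9))
print("dish hand",plane(s,np.array([[388,258],[324,258],[452,258]])/1.5,10).round(1))
E
```

```text
bin [[472.9, -91.0], [475.2, 90.6], [591.4, -91.7], [591.9, 89.5]] [532.9  -0.7]
 sizes [np.float64(181.6), np.float64(181.2), np.float64(118.5), np.float64(116.8)]  yaw from y edges [np.float64(-0.013), np.float64(-0.003)]  from x [np.float64(-0.007), np.float64(-0.01)]
   [215. 172.] 915 teat None 0 shield [527.6 -47. ] [37.8 41.8] 71.9
   [297. 181.] 942 teat None 0 shield [536.8  43.1] [37.2 41.3] 73.4
   [463. 189.] 1323 teat None 0 shield [545.3 226.9] [35.5 62.4] 8.4
ster [[482.4, 173.1], [472.1, 354.2], [597.2, 179.6], [589.6, 359.8]] [535.3 266.7]
 sizes [np.float64(181.4), np.float64(180.4), np.float64(115.0), np.float64(117.6)]  yaw from y edges [np.float64(0.056), np.float64(0.042)]  from x [np.float64(0.056), np.float64(0.048)]
   [297. 175.] 1218 teat None 0 shield [528.3 310.8] [33.1 60.1] 8.4
   [ 54. 181.] 788 teat [539.   43.4] 3 shield [535.2  47.5] [37.3 40.5] 71.9
   [216. 188.] 1067 teat None 0 shield [544.1 223.3] [33.2 60. ] 14.4
dish [259.61138649 160.5295284 ] 7061 (np.int64(257), np.int64(172)) 41.54419 [[ 541.08830646 -263.50231766]]
dish [458.84880226 160.52727935] 10979 (np.int64(511), np.int64(115)) 23.772097 [[476.66261165  12.68381468]]
dish [256.46494573 299.27896744] 3409 (np.int64(120), np.int64(303)) 7.3938 [[ 719.16706044 -443.79410004]]
dish hand [[ 540.8 -261.6]
 [ 540.9 -310.4]
 [ 540.7 -212.7]]
```

```bash
python3 - <<'E'
from h import *
import pickle
W=pickle.load(open("w.pkl","rb"))
for n,fl in (("bin",6),("ster",12)):
    s=W[n]; f=s["frame"].astype(float); m,_=sand(s)
    r=f[...,0]/(f[...,1]+1)
    print(n,np.percentile(r[m],[10,50,80,90,97]).round(2))
    for c,k,l in blobs(m&(r>1.75),50): print(c.round(1),k,plane(s,c,fl+35).round(1))
for y,x in ((-46,528),(311,528)):
  for yaw in (0,np.pi): j=bot.ik([x,y,29],q(yaw)); print(yaw,None if j is None else j.round(2))
E
```

```text
bin [1.22 1.24 1.39 1.48 1.52]
ster [1.22 1.24 1.35 1.46 1.5 ]
0 [-0.21  0.44 -0.38  0.75  0.    1.36]
3.141592653589793 [-0.21  0.44 -0.38  0.75  0.   -1.78]
0 [ 0.43  0.58 -0.14  0.85  0.    2.  ]
3.141592653589793 [ 0.43  0.58 -0.14  0.85  0.   -1.14]
```

```bash
cat >> h.py <<'E'
BIN=(np.array([533,-.7]),-.008,6); STER=(np.array([535.3,266.7]),.05,12); DISH=(np.array([541,-263]),0,6)
def slot(b,sg):
    c,a,fl=b; return c+sg*45*np.array([-np.sin(a),np.cos(a)]),a,fl
def teats(s,fl):
    f=s["frame"].astype(float); m,_=sand(s)
    return [(c.round(1),k,plane(s,c,fl+35)[0].round(1)) for c,k,l in blobs(m&(f[...,0]/(f[...,1]+1)>1.36),50)]
H=23
def pick(xy,fl,yaw=0,z=None):
    z=fl+H if z is None else z
    bot.grip(46,20); bot.reach([*xy,fl+110],q(yaw)); bot.move_straight([*xy,z],150)
    bot.grip(0,20); o=bot.get_obs(); print("grip",o["opening"].round(1),o["grasp_force"],o["contact_force"].round(1))
    bot.move_straight([*xy,fl+110],120)
def place(xy,fl,yaw=0,up=1.):
    bot.reach([*xy,fl+110],q(yaw)); bot.move_straight([*xy,fl+H+25],150)
    hit=bot.move_straight([*xy,fl+H+up],40,stop_force=3); o=bot.get_obs(); print("place",hit,o["position"].round(1),o["contact_force"].round(1),o["opening"].round(1))
    bot.grip(46); bot.sleep(.2); bot.move_straight([*xy,fl+110],120); print("t",bot.get_obs()["clock"].round(1),bot.get_obs()["opening"].round(1))
E
python3 - <<'E'
from h import *
import pickle
W=pickle.load(open("w.pkl","rb"))
for n,fl in (("bin",6),("ster",12)): print(n,*teats(W[n],fl))
E
```

```text
bin (array([214.5, 177.7]), np.int32(192), array([528.9, -46.3])) (array([300.4, 186.3]), np.int32(201), array([538.2,  44.5])) (array([470.1, 192.9]), np.int32(314), array([545.2, 226.2]))
ster (array([300.8, 179.4]), np.int32(212), array([528.5, 310.4])) (array([ 46.4, 186.9]), np.int32(178), array([537. ,  45.7])) (array([215.9, 194.4]), np.int32(189), array([544.9, 222. ]))
```

```bash
python3 - <<'E'
from h import *
pick([528.9,-46.3],6)
save(snapshot("side"),"s1",(180,80,436,336),2.3)
E
```

```text
Traceback (most recent call last):
  File "h.py", line 53, in pick
    bot.grip(0,20); o=bot.get_obs(); print("grip",o["opening"].round(1),o["grasp_force"],o["contact_force"].round(1))
                                                  ^^^^^^^^^^^^^^^^^^
AttributeError: 'float' object has no attribute 'round'
```

```bash
sed -i 's/o\["opening"\].round(1)/round(o["opening"],1)/; s/bot.get_obs()\["clock"\].round(1),bot.get_obs()\["opening"\].round(1)/bot.get_obs()["clock"]/' h.py; grep -n 'round(1)' h.py | tail -4; python3 - <<'E'
from h import *
o=bot.get_obs(); print(o["opening"],o["grasp_force"],o["contact_force"],o["position"])
bot.move_straight([528.9,-46.3,116],120)
save(snapshot("side"),"s1",(180,80,436,336),2.3)
o=bot.get_obs(); print(o["opening"],o["grasp_force"],o["contact_force"],o["clock"])
E
```

```text
41:        r.append((c.round(0),n,"teat",plane(s,p.mean(0),floor+36)[0].round(1) if len(p) else None,len(p),"shield",np.round(rect[0],1),np.round(rect[1],1),round(rect[2],1)))
48:    return [(c.round(1),k,plane(s,c,fl+35)[0].round(1)) for c,k,l in blobs(m&(f[...,0]/(f[...,1]+1)>1.36),50)]
53:    bot.grip(0,20); o=bot.get_obs(); print("grip",round(o["opening"],1),o["grasp_force"],o["contact_force"].round(1))
57:    hit=bot.move_straight([*xy,fl+H+up],40,stop_force=3); o=bot.get_obs(); print("place",hit,o["position"].round(1),o["contact_force"].round(1),round(o["opening"],1))
17.216443090489893 19.59779747303628 [0.84227905 0.05472511 4.24357656] [530.18833063 -46.57104067  30.16162933]
17.067709433657505 19.52083261784537 [-0.13845087  0.4762352  -0.53236332] 9.1
```

View pics/s1.png

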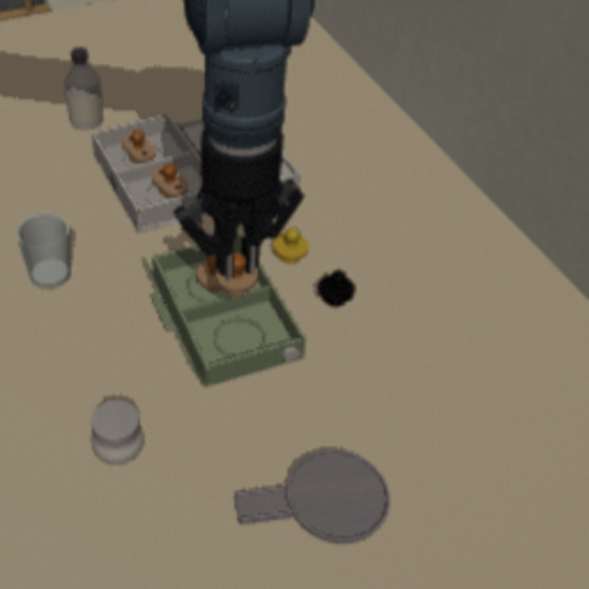

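Side view: round pacifier held upright in the gripper at (238,270), and its bin compartment at (238,335) is empty. Parking it next.

```bash
sed -i 's/^H=23/H=24/' h.py; python3 - <<'E'
from h import *
place(DISH[0],6,0,.7)
c=snapshot("wrist"); 
bot.reach([530,-263,230],q(np.pi/2)); bot.sleep(.2)
s=snapshot("wrist"); print(teats(s,6)); print(*pac(s,6)); save(s,"w2",k=1.5)
E
```

```text
place True [ 540.5 -262.7   30.1] [0.7 0.1 4.1] 16.9
t 12.6083
[(array([258.3, 178.4]), np.int32(201), array([ 539.1, -262. ]))]
(array([257., 174.]), np.int32(953), 'teat', None, 0, 'shield', array([ 538.2, -263.2]), array([38., 42.]), 78.7)
```

View pics/w2.png

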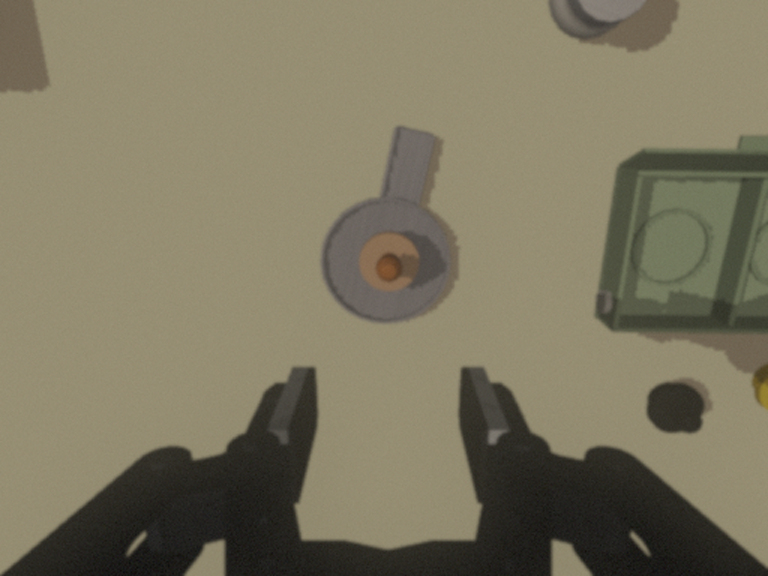

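The picture shows the parked round one upright in the middle of the dish at (388,262). Next is the near-side oval, into the freed bin compartment.

```bash
python3 - <<'E'
from h import *
pick([545.5,222],12)
p,a,fl=slot(BIN,-1); print(p)
place(p,fl,-.1,.7)
bot.reach([520,-2,230],q(np.pi/2)); bot.sleep(.2)
s=snapshot("wrist"); print(teats(s,6)); save(s,"w3",k=1.5)
E
```

```text
grip 17.2 19.568233328755014 [-0.1 -0.1  4.6]
[532.64000384 -45.69856001]
place True [531.8 -45.6  31.2] [-1.5  0.5  3.7] 17.0
t 22.1917
[(array([216. , 179.5]), np.int32(191), array([530.2, -45.7])), (array([301.5, 186.7]), np.int32(204), array([538.1,  44.6])), (array([  9.7, 188.1]), np.int32(177), array([ 539.7, -265. ]))]
```

View pics/w3.png

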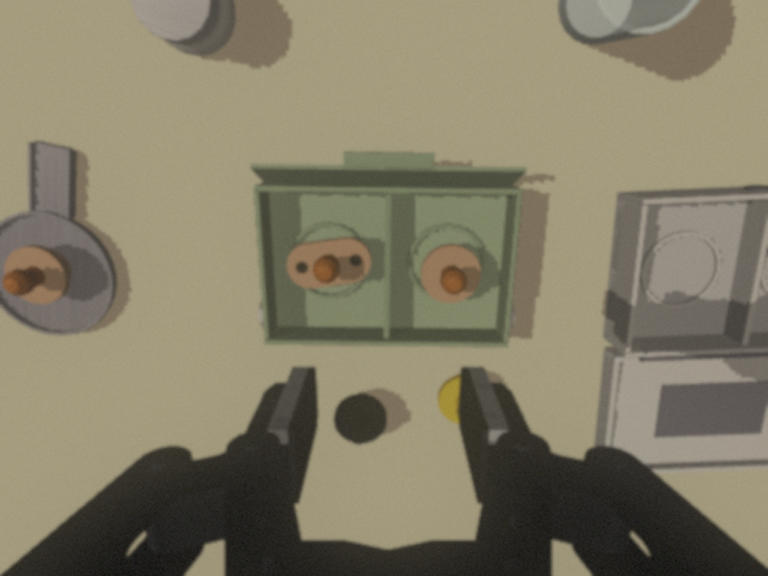

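The oval stands upright over its ring at (328,264), and the right-hand round one is at (450,273). Doing the remaining three moves.

```bash
python3 - <<'E'
from h import *
pick([539,44.5],6); p,a,fl=slot(STER,-1); place(p,fl,a,.7)
pick([529.5,310.5],12); p,a,fl=slot(BIN,1); place(p,fl,-.1,.7)
pick([540.5,-262.5],6); p,a,fl=slot(STER,1); place(p,fl,a,.7)
for n,y,b in (("w_s4",265,STER),("w_b4",-2,BIN)):
    bot.reach([520,y,230],q(np.pi/2)); bot.sleep(.2)
    s=snapshot("wrist"); print(teats(s,b[2]),slot(b,-1)[0],slot(b,1)[0]); save(s,n,k=1.5)
E
```

```text
grip 16.8 19.588544619327877 [-0.3 -0.3  6.3]
place True [536.7 221.7  37.1] [-0.1  0.8  4.3] 17.2
t 30.8333
grip 17.3 19.60408569284482 [-0.8 -0.6  5.4]
place True [532.6  44.2  31.3] [-0.3 -0.3  4.3] 17.3
t 37.0833
grip 17.1 19.5745626113694 [-0.5  0.2  6. ]
place True [532.1 311.5  37.1] [-1.  -0.9  4.4] 16.8
t 45.0833
[(array([ 44.7, 180.6]), np.int32(191), array([529.8,  44.9])), (array([303.7, 181. ]), np.int32(208), array([530.1, 312.8])), (array([215.2, 185.8]), np.int32(191), array([535.4, 221. ]))] [537.54906262 221.75623828] [533.05093738 311.64376172]
[(array([214.6, 178.7]), np.int32(184), array([530.2, -45.9])), (array([299.7, 179.4]), np.int32(204), array([530.7,  43.7])), (array([470.4, 184.4]), np.int32(314), array([535.7, 224.9]))] [532.64000384 -45.69856001] [533.35999616  44.29856001]
```

View pics/w_s4.png

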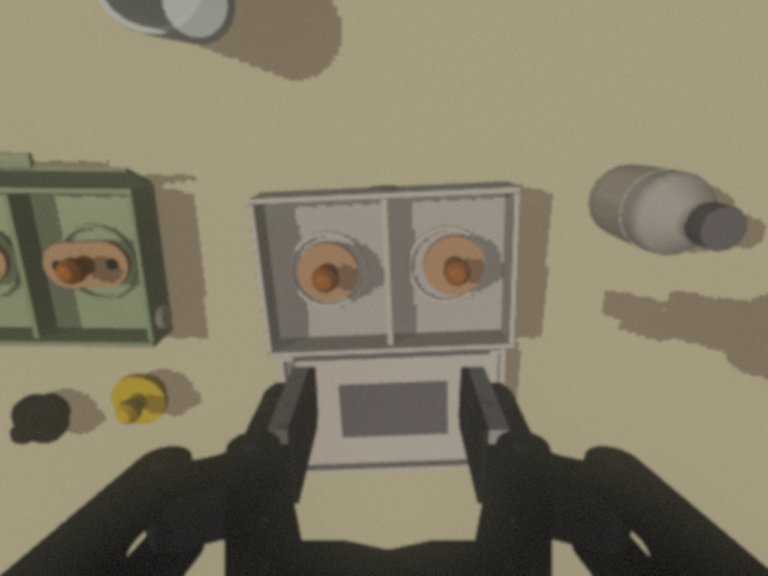

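View pics/w_b4.png

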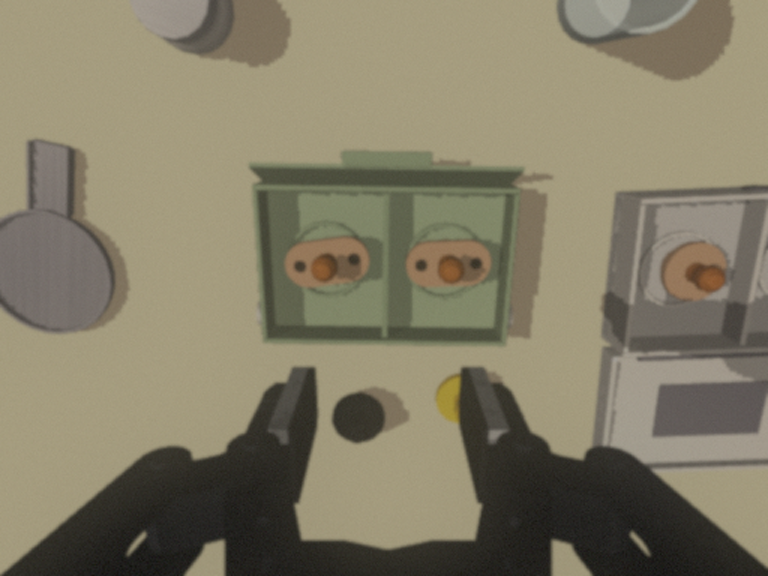

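Both rounds stand in the sterilizer rings at (328,272) and (455,265), and both ovals in the bin rings at (328,263) and (449,264). All are upright and centred to within about 4 mm, so I'm handing in.

```bash
python3 -c "
from workcell import bot
print(bot.sign_off())"
```

```text
the job is handed in; nothing more can be done
None
```

The swap is finished and handed in at about 47 s on the robot clock: both round pacifiers stand in the sterilizer and both oblong ones in the bin, one per compartment and within about 4 mm of the ring centres in the last pictures; the hand-in returned no verdict.

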